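# Load a wash rack with dosing tubes and make it ready to carry

### The job

Load the wash rack for the glassware washer: push every dosing tube, flange down, fully home onto a spigot of its own and close every spigot that is left with a blue blanking cap, also fully home; spare caps stay on the table. Once all five spigots are taken, swing both carrying handles up until they click in upright, so that the rack can be carried off. Do not disturb the bottle, the jar or the bowl.

Things in the scene. Friction and masses are not known exactly. Their poses are not given: they have to be found in the camera images.
- rack: the wash rack: a stainless frame about 410 mm long (its y) and 116 mm wide (its x), standing firmly on the table, with five upright spigots in a straight row along its y axis through its centre, 66 mm apart, and an end plate 70 mm tall at each end. Origin at the centre of its underside. A gripper that closes across the row (along the rack's x) has free space on both sides of a spigot.
- spigot1 (a point): spigot 1 of 5 (1 is at the rack's -y end): centre of the black shoulder, 40 mm above the table, on which a fully seated tube or cap rests with its underside (so their origins then coincide). The spigot stands 42 mm above this point, diameter 29 (radial play 1.5 mm in a bore), its uppermost 12 mm tapering to diameter 14.
- spigot2 (a point): spigot 2 of 5 (1 is at the rack's -y end): centre of the black shoulder, 40 mm above the table, on which a fully seated tube or cap rests with its underside (so their origins then coincide). The spigot stands 42 mm above this point, diameter 29 (radial play 1.5 mm in a bore), its uppermost 12 mm tapering to diameter 14.
- spigot3 (a point): spigot 3 of 5 (1 is at the rack's -y end): centre of the black shoulder, 40 mm above the table, on which a fully seated tube or cap rests with its underside (so their origins then coincide). The spigot stands 42 mm above this point, diameter 29 (radial play 1.5 mm in a bore), its uppermost 12 mm tapering to diameter 14.
- spigot4 (a point): spigot 4 of 5 (1 is at the rack's -y end): centre of the black shoulder, 40 mm above the table, on which a fully seated tube or cap rests with its underside (so their origins then coincide). The spigot stands 42 mm above this point, diameter 29 (radial play 1.5 mm in a bore), its uppermost 12 mm tapering to diameter 14.
- spigot5 (a point): spigot 5 of 5 (1 is at the rack's -y end): centre of the black shoulder, 40 mm above the table, on which a fully seated tube or cap rests with its underside (so their origins then coincide). The spigot stands 42 mm above this point, diameter 29 (radial play 1.5 mm in a bore), its uppermost 12 mm tapering to diameter 14.
- tube1: stainless dosing tube with an orange band near its upper end, standing on its flanged end: 85 mm tall, outside diameter 40, bore 32 right through, a flange of diameter 56 and 8 mm thick at the bottom, about 0.18 kg. Origin at the centre of its underside, z along its axis, upwards. Grip it round the body above the flange. There are 2 to 4 tubes; one that is missing reads None from the start.
- tube2: stainless dosing tube with an orange band near its upper end, standing on its flanged end: 85 mm tall, outside diameter 40, bore 32 right through, a flange of diameter 56 and 8 mm thick at the bottom, about 0.18 kg. Origin at the centre of its underside, z along its axis, upwards. Grip it round the body above the flange. There are 2 to 4 tubes; one that is missing reads None from the start.
- tube3: stainless dosing tube with an orange band near its upper end, standing on its flanged end: 85 mm tall, outside diameter 40, bore 32 right through, a flange of diameter 56 and 8 mm thick at the bottom, about 0.18 kg. Origin at the centre of its underside, z along its axis, upwards. Grip it round the body above the flange. There are 2 to 4 tubes; one that is missing reads None from the start.
- tube4: stainless dosing tube with an orange band near its upper end, standing on its flanged end: 85 mm tall, outside diameter 40, bore 32 right through, a flange of diameter 56 and 8 mm thick at the bottom, about 0.18 kg. Origin at the centre of its underside, z along its axis, upwards. Grip it round the body above the flange. There are 2 to 4 tubes; one that is missing reads None from the start.
- cap1: blue blanking cap with a small white dot on top, standing on its open end: a round cup of outside diameter 45 and 58 mm tall (61 with the dot), closed above, bore 32 and 46 mm deep from below, a flange of diameter 56 and 8 mm thick round its open end, 0.1 kg. Origin: centre of its underside, z along its axis, upwards. Grip it round the body above the flange. Always three present.
- cap2: blue blanking cap with a small white dot on top, standing on its open end: a round cup of outside diameter 45 and 58 mm tall (61 with the dot), closed above, bore 32 and 46 mm deep from below, a flange of diameter 56 and 8 mm thick round its open end, 0.1 kg. Origin: centre of its underside, z along its axis, upwards. Grip it round the body above the flange. Always three present.
- cap3: blue blanking cap with a small white dot on top, standing on its open end: a round cup of outside diameter 45 and 58 mm tall (61 with the dot), closed above, bore 32 and 46 mm deep from below, a flange of diameter 56 and 8 mm thick round its open end, 0.1 kg. Origin: centre of its underside, z along its axis, upwards. Grip it round the body above the flange. Always three present.
- handle_left (a joint): carrying handle at the rack's +y end, a U-shaped bail hinged on the end plate: 0 = folded down, sticking out level from the end of the rack; 1.571 = standing upright in its detent. It moves easily, needing a few newtons at its grip. Let go below about 1.2 rad it falls back down; from about 1.3 rad on a sprung ball plunger on the end plate draws it up into the detent and then holds it there.
- bar_left (a point): middle of the blue grip of the left handle: a round bar of diameter 13 and 84 mm long, parallel to the rack's x axis, 70 mm from the hinge (about 60 mm above the table when folded, 130 when upright).
- hinge_left (a point): middle of the left handle's hinge line, which is parallel to the rack's x axis, 60 mm above the table, 205 mm from the rack's centre; it does not move.
- handle_right (a joint): carrying handle at the rack's -y end, a U-shaped bail hinged on the end plate: 0 = folded down, sticking out level from the end of the rack; 1.571 = standing upright in its detent. It moves easily, needing a few newtons at its grip. Let go below about 1.2 rad it falls back down; from about 1.3 rad on a sprung ball plunger on the end plate draws it up into the detent and then holds it there.
- bar_right (a point): middle of the blue grip of the right handle: a round bar of diameter 13 and 84 mm long, parallel to the rack's x axis, 70 mm from the hinge (about 60 mm above the table when folded, 130 when upright).
- hinge_right (a point): middle of the right handle's hinge line, which is parallel to the rack's x axis, 60 mm above the table, 205 mm from the rack's centre; it does not move.
- dropper_bottle: bystander: amber glass bottle with a red cap, diameter 52, height 100 mm; origin at the centre of its underside.
- ointment_jar: bystander: white jar with a red lid, diameter 70, height 70 mm; origin at the centre of its underside.
- mortar: bystander: white ceramic bowl, diameter 100, height 55 mm; origin at the centre of its underside.
There are look-alikes about, which are no part of the job. What is shaped like the tube3 but yellow is not meant.

How it is judged:
On the way, in this order (a step that is already met when the one before it is completed fails the run):
1. every tube is fully home on a spigot and every other spigot is closed by a cap, with the handles not yet up ((distance between tube1 and spigot1 below 0.006 m or distance between tube1 and spigot2 below 0.006 m or distance between tube1 and spigot3 below 0.006 m or distance between tube1 and spigot4 below 0.006 m or distance between tube1 and spigot5 below 0.006 m) and (distance between tube2 and spigot1 below 0.006 m or distance between tube2 and spigot2 below 0.006 m or distance between tube2 and spigot3 below 0.006 m or distance between tube2 and spigot4 below 0.006 m or distance between tube2 and spigot5 below 0.006 m) and (distance between tube3 and spigot1 below 0.006 m or distance between tube3 and spigot2 below 0.006 m or distance between tube3 and spigot3 below 0.006 m or distance between tube3 and spigot4 below 0.006 m or distance between tube3 and spigot5 below 0.006 m) and (distance between tube4 and spigot1 below 0.006 m or distance between tube4 and spigot2 below 0.006 m or distance between tube4 and spigot3 below 0.006 m or distance between tube4 and spigot4 below 0.006 m or distance between tube4 and spigot5 below 0.006 m) and distance between any of tube1, tube2, tube3, tube4, cap1, cap2, cap3 and spigot1 below 0.006 m and distance between any of tube1, tube2, tube3, tube4, cap1, cap2, cap3 and spigot2 below 0.006 m and distance between any of tube1, tube2, tube3, tube4, cap1, cap2, cap3 and spigot3 below 0.006 m and distance between any of tube1, tube2, tube3, tube4, cap1, cap2, cap3 and spigot4 below 0.006 m and distance between any of tube1, tube2, tube3, tube4, cap1, cap2, cap3 and spigot5 below 0.006 m and linear speed of each of tube1, tube2, tube3, tube4, cap1, cap2, cap3 below 0.02 m/s and not (value of joint handle_left above 1.48 rad) and not (value of joint handle_right above 1.48 rad)), for 0.2 s.
2. both handles stand upright in their detents (value of joint each of handle_left, handle_right above 1.48 rad), for 0.2 s.
At the end, for the whole second after the job is handed in: Every tube present sits on a spigot and every other spigot wears a cap, each with its underside within 6 mm of the shoulder's centre and at rest and spare caps are on the table; both handles stand upright (above 1.48 rad) (all of step 2 and (distance between tube1 and spigot1 below 0.006 m or distance between tube1 and spigot2 below 0.006 m or distance between tube1 and spigot3 below 0.006 m or distance between tube1 and spigot4 below 0.006 m or distance between tube1 and spigot5 below 0.006 m) and (distance between tube2 and spigot1 below 0.006 m or distance between tube2 and spigot2 below 0.006 m or distance between tube2 and spigot3 below 0.006 m or distance between tube2 and spigot4 below 0.006 m or distance between tube2 and spigot5 below 0.006 m) and (distance between tube3 and spigot1 below 0.006 m or distance between tube3 and spigot2 below 0.006 m or distance between tube3 and spigot3 below 0.006 m or distance between tube3 and spigot4 below 0.006 m or distance between tube3 and spigot5 below 0.006 m) and (distance between tube4 and spigot1 below 0.006 m or distance between tube4 and spigot2 below 0.006 m or distance between tube4 and spigot3 below 0.006 m or distance between tube4 and spigot4 below 0.006 m or distance between tube4 and spigot5 below 0.006 m) and distance between any of tube1, tube2, tube3, tube4, cap1, cap2, cap3 and spigot1 below 0.006 m and distance between any of tube1, tube2, tube3, tube4, cap1, cap2, cap3 and spigot2 below 0.006 m and distance between any of tube1, tube2, tube3, tube4, cap1, cap2, cap3 and spigot3 below 0.006 m and distance between any of tube1, tube2, tube3, tube4, cap1, cap2, cap3 and spigot4 below 0.006 m and distance between any of tube1, tube2, tube3, tube4, cap1, cap2, cap3 and spigot5 below 0.006 m and linear speed of each of tube1, tube2, tube3, tube4, cap1, cap2, cap3 below 0.02 m/s and (distance between cap1 and spigot1 below 0.006 m or distance between cap1 and spigot2 below 0.006 m or distance between cap1 and spigot3 below 0.006 m or distance between cap1 and spigot4 below 0.006 m or distance between cap1 and spigot5 below 0.006 m or height (world z) of cap1 below 0.03 m) and (distance between cap2 and spigot1 below 0.006 m or distance between cap2 and spigot2 below 0.006 m or distance between cap2 and spigot3 below 0.006 m or distance between cap2 and spigot4 below 0.006 m or distance between cap2 and spigot5 below 0.006 m or height (world z) of cap2 below 0.03 m) and (distance between cap3 and spigot1 below 0.006 m or distance between cap3 and spigot2 below 0.006 m or distance between cap3 and spigot3 below 0.006 m or distance between cap3 and spigot4 below 0.006 m or distance between cap3 and spigot5 below 0.006 m or height (world z) of cap3 below 0.03 m)); the robot touches nothing.
It fails at once if the dropper bottle is moved more than 40 mm or tipped (distance of dropper_bottle from where it was at the start of the episode above 0.04 m or angle between dropper_bottle's own z axis and vertical above 0.5 rad).
It fails at once if the ointment jar is moved more than 40 mm or tipped (distance of ointment_jar from where it was at the start of the episode above 0.04 m or angle between ointment_jar's own z axis and vertical above 0.5 rad).
It fails at once if the mortar is moved more than 40 mm or tipped (distance of mortar from where it was at the start of the episode above 0.04 m or angle between mortar's own z axis and vertical above 0.5 rad).
Of tube1, tube2, tube3, tube4 only 2 to 4 are there at a start; the rules pass over those that are not, and their reading is None.
At some moment in a run one of tube1, tube2, tube3, tube4, cap1, cap2, cap3 may be knocked a few centimetres aside while the robot is not near it.
It also fails if it takes over 210 s, if anything falls off the work surface, if the arm or the gripper's body presses on something with over 40 N, if the wrist force passes 120 N, or if a joint passes its speed limit or range.

### The arm

A 7-joint arm with a two-finger parallel gripper is mounted at the origin on the work surface. World frame = base frame: x ahead of the robot, y to its left, z up, the work surface at z = 0. Lengths are in m, angles in rad, forces in N, time in s.
With the tool pointing down it reaches from about 0.35 to 0.9 m from the base axis. Payload 8.1 kg.
Tool frame: the origin (TCP) lies at the centre of the arm's flange, where the gripper is bolted on; the fingertips stand 178 mm ahead of it and the grasp point (between the pads) lies 159 mm ahead of it; x points along the fingers, z is the direction in which the jaws open and shut, and the axes are right-handed (so a half turn about x gives the same grasp; the last joint's range is limited). The gripper opens to 92 mm and grips with 3 to 60 N. Pads are 19 mm wide; open, the fingers measure 130 mm over their backs; the gripper's body (75 mm by 190 mm) begins 47 mm behind the grasp point.
Start: joints at [1.186, 0.434, 0.025, 1.573, -0.012, 1.134, -0.075], TCP at [0.174, -0.6, 0.405] pointing down, gripper open.
Joint ranges: [-2.62, 2.62], [-0.44, 2.09], [-1.27, 1.32], [0.08, 2.57], [-1.32, 4.46], [0.12, 2], [-2.74, 2.74]. Speed limits (rad/s): [2.22, 2.22, 3.01, 3.01, 3.14, 3.14, 3.14].

### API

Orientations are given as a rotation vector (axis times angle).
In Python, from cell import arm, get_image, search_frame, pinpoint gives the robot as it stands.
- The arm moves only by the tool arm_command, never from a script. Its argument "motion" is a list of rows, each a list of 7 numbers: the finger opening in mm, from 0 to 91.8, then the shift along the tool's x, y, z in mm, then the turn, a rotation vector about the tool's x, y, z in degrees. In form: [[fingers, x, y, z, ax, ay, az], ...]. A call has 1 to 5 rows; each row shifts and turns the commanded pose from where the row before left it, along the tool's axes as they then stand; what a row does not reach is not made up. A row lasts 1/8 s, in which the tool goes at most 62.5 mm and 10.7 degrees, less where a joint would pass 70% of its speed; a pose out of reach is approached as far as the arm can. A call with a gripper value outside its range is refused whole. The fingers move at their own pace and stop on an object; "newtons" is the grip in N (left out, the last holds). Time passes only in rows, so rows that do not move let the fingers close. It gives the time, the measured TCP pose, the force and the opening at its end, in the units of the state.
- arm.observe(): the state, without advancing time (a new reading comes with each control period).
- get_image(name): name is "side" or "top" or "wrist"; returns a dict with "frame" (420x560x3 uint8, red, green, blue), "range_z" (420x560 float32, m along the optical axis (not along the pixel's ray), 0 where there is no reading), "K" (3x3 intrinsics, pixels), "origin" and "rotation" of the camera in the world; the wrist camera has in their place "tool_from_camera" (4x4, takes a point from camera to tool coordinates, whose origin is the TCP and whose axes are the tool frame's). Camera axes: x right, y down, z forward; pixel columns grow to the right and rows downward; lengths in m; the calibration is good to about 2 mm. The wrist camera is an equidistant fisheye: a pixel r from the principal point sees the ray r / f radians off the axis. A picture is of the moment at which its call begins: read the wrist's pose just before it.
- arm.sign_off(): hands the job in, once; it reports no verdict.
Trained networks look in the newest picture that a camera, given by its name, has taken for a name from the list of things; names that differ only in an ending like _2 or _b are one class to them, and where a whole thing is asked for, a point or a joint stands for the part that bears it (a point fixed in the world has none). Each returns a list of dicts, best first, with "p" (0 to 1); they miss things now and then, are a little off and sometimes report something else, mostly with a low value. They report only what shows in the picture. A call takes as long as a camera call. They do not tell look-alikes from the thing itself.
- search_frame(camera, target): "point" ([x, y, z] in m, in world coordinates, good to about 4 mm: the middle of the surface that is visible of it).
- pinpoint(camera, target): "point" ([x, y, z] in m, in world coordinates, good to about 4 mm: a listed point, or the origin of a listed thing).
The state is a dict: "clock": time; "joints": joint angles; "dq": joint speeds; "joint_efforts": joint torques, N m; "position": TCP position; "ee_rot": TCP orientation; "force": force on the tool from outside, world axes, zero at the start; "ft_torque": the same for the moment, N m; "width": opening from 0.0 (shut) to 1.0 (fully open).
Only numpy, scipy, OpenCV 4.12 (cv2) and the standard library are available. Lean on these libraries where they do the work, as an engineer would, in place of code of your own. Each camera call takes 0.05 s, during which the arm holds its last target. There are 200 camera calls.

## Working session

There is one attempt and no reset: what is moved stays moved. The work goes in short steps, Python scripts to look and compute and a tool call to move; the robot and the scene stay as the last step left them, time stands still between calls to the robot, and variables do not carry over. Pictures are saved under pics/ and viewed, about 12 in all and at most 16, crops included, and the job is handed in when it is done.

Besides the shell and the picture viewer there is one more tool, called after "Request:" in YAML: its name, and indented under it one key for each argument. arm_command: Moves the arm, as the interface text tells. Its arguments: {"type":"object","properties":{"motion":{"type":"array"},"newtons":{"type":"number"}},"required":["motion"]}

```bash
ls; mkdir -p pics
python3 - <<'E'
from cell import arm,get_image,search_frame,pinpoint
import cv2,numpy as np
s=arm.observe();print({k:np.round(v,3).tolist() for k,v in s.items()})
for c in ["top","side"]:
    im=get_image(c);cv2.imwrite(f"pics/{c}0.png",im["frame"][:,:,::-1])
    print(c,im["K"].tolist(),im["origin"],im["rotation"])
    for t in ["tube1","cap1","rack","spigot1","spigot5","spigot3","bar_left","bar_right","hinge_left","hinge_right","dropper_bottle","ointment_jar","mortar"]:
        print(t,[(np.round(d["point"],3).tolist(),round(d["p"],2)) for d in pinpoint(c,t)])
E
```

```text
pics
{'clock': 0.0, 'joints': [1.186, 0.435, 0.025, 1.574, -0.012, 1.134, -0.075], 'dq': [-0.0, 0.002, 0.0, -0.001, -0.002, 0.002, -0.001], 'joint_efforts': [0.001, -66.786, 0.985, -31.446, -0.061, 0.043, 0.0], 'position': [0.174, -0.6, 0.404], 'ee_rot': [1.0, 1.331, -0.999], 'force': [-0.079, -0.386, -0.702], 'ft_torque': [0.012, -0.025, -0.012], 'width': 0.999}
top [[433.9910519858297, 0.0, 289.50163992779073], [0.0, 433.9910519858297, 211.07657910234363], [0.0, 0.0, 1.0]] [ 0.25769536 -0.0044615   1.29793285] [-2.1038233   2.10031457 -0.24720775]
tube1 [([0.267, -0.291, -0.008], 0.83), ([0.378, -0.292, 0.003], 0.74), ([0.388, 0.29, -0.002], 0.62), ([0.433, -0.005, -0.0], 0.46), ([0.392, -0.183, -0.001], 0.37)]
cap1 [([0.421, -0.103, 0.002], 0.75), ([0.382, 0.183, -0.001], 0.73), ([0.394, -0.185, -0.003], 0.51)]
rack [([0.568, 0.042, -0.001], 0.78), ([0.564, 0.039, 0.038], 0.4), ([0.393, -0.185, -0.001], 0.15)]
spigot1 [([0.549, -0.088, 0.041], 0.84), ([0.564, 0.106, 0.042], 0.8), ([0.564, 0.037, 0.039], 0.74), ([0.578, 0.17, 0.04], 0.62), ([0.539, -0.231, 0.06], 0.36)]
spigot5 [([
[... 1320 characters left out ...]
8], 0.64), ([0.563, 0.042, 0.04], 0.62)]
spigot5 [([0.558, -0.024, 0.04], 0.94), ([0.577, 0.175, 0.037], 0.73), ([0.566, 0.104, 0.038], 0.64), ([0.563, 0.042, 0.04], 0.62)]
spigot3 [([0.558, -0.024, 0.04], 0.94), ([0.577, 0.175, 0.037], 0.73), ([0.566, 0.104, 0.038], 0.64), ([0.563, 0.042, 0.04], 0.62)]
bar_left [([0.587, 0.319, 0.058], 0.95)]
bar_right [([0.54, -0.228, 0.058], 0.59)]
hinge_left [([0.578, 0.244, 0.06], 0.72), ([0.799, -0.091, -0.002], 0.62), ([0.381, 0.291, 0.0], 0.27)]
hinge_right [([0.544, -0.165, 0.059], 0.84)]
dropper_bottle [([0.496, 0.421, -0.0], 0.61)]
ointment_jar [([0.797, -0.088, -0.003], 0.93)]
mortar [([0.58, 0.244, 0.061], 0.75), ([0.491, -0.421, -0.001], 0.63)]
```

View pics/top0.png

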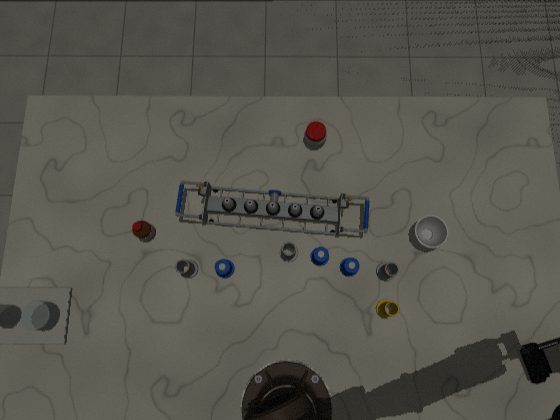

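View pics/side0.png

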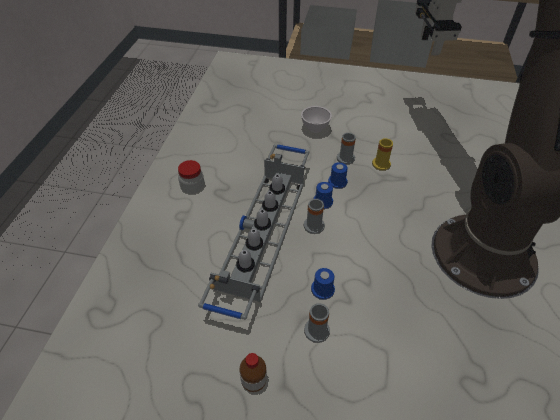

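Candidates in the top view:
- **Steel tubes:** (187,268), (289,252) and (388,271). The yellow look-alike at (387,309) is left alone.
- **Blue caps:** (225,268), (320,256) and (350,267). The blue item at (274,195) is part of the rack.

So there are 3 tubes and 2 caps to place, with 1 cap spare. Next I'll write a helper and take one check crop.

```bash
cat > h.py <<'E'
from cell import arm,get_image,search_frame,pinpoint
import cv2,numpy as np
from scipy.spatial.transform import Rotation as R
def pose(s=None):
    s=s or arm.observe(); return np.array(s["position"]),R.from_rotvec(s["ee_rot"]),s
RY=np.array([.0905,.9959,0]);RX=np.array([.9959,-.0905,0]) # rack axes
C=np.array([.5622,.0409,.04])
def spig(i): return C+RY*.066*(i-3)
def plan(grasp,jaw=RX,off=.159):
    """grasp point xyz -> turn (deg, tool axes) then shift (mm, in tool axes after the turn)"""
    p,r,s=pose()
    x=np.array([0,0,-1.]);best=None
    for sg in (1,-1):
        z=sg*np.array(jaw);y=np.cross(z,x)
        t=R.from_matrix(np.c_[x,y,z]);d=r.inv()*t
        if best is None or d.magnitude()<best[0].magnitude():best=(d,t)
    d,t=best
    sh=t.inv().apply(np.array(grasp)+[0,0,off]-p)*1000
    print("grasp now",np.round(p+r.apply([.159,0,0]),4),"turn",np.round(d.as_rotvec(degrees=True),1),"shift",np.round(sh,1),"F",np.round(s["force"],1),"w",round(s["width"]*91.8,1),"t",round(s["clock"],1),"j7",np.round(s["joints"][6],2))
    print("tool y,z world",np.round(t.as_matrix()[:,1:].T,2).tolist())
def wristpt(px,depth,im,p,r):
    K=im["K"];v=(np.array(px)-[K[0,2],K[1,2]])/[K[0,0],K[1,1]];th=np.hypot(*v)
    d=np.array([*(v/th*np.sin(th)),np.cos(th)]) ;d=d*depth/d[2]
    q=im["tool_from_camera"]@[*d,1];return p+r.apply(q[:3])
E
python3 - <<'E'
from h import *
plan([.378,-.292,.055])
im=get_image("top");f=im["frame"][225:325,160:420,::-1];cv2.imwrite("pics/crop.png",cv2.resize(f,None,fx=3,fy=3,interpolation=2))
E
```

```text
grasp now [ 0.1738 -0.6004  0.2457] turn [-68.7  -0.   -0. ] shift [190.7 325.6 175.5] F [ 0.3 -0.2 -0.4] w 91.9 t 1.4 j7 -0.08
tool y,z world [[0.09, 1.0, 0.0], [1.0, -0.09, 0.0]]
```

View pics/crop.png

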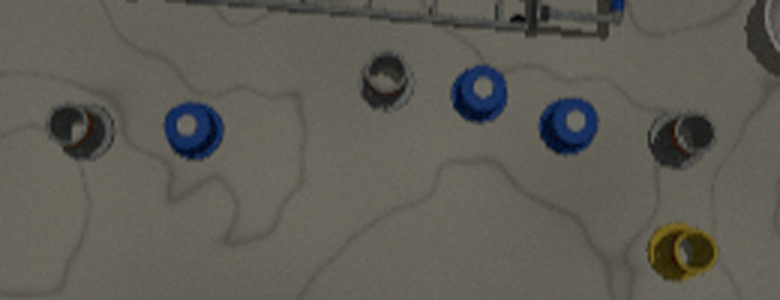

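The crop shows three steel tubes with an orange band inside (left, centre, right), the yellow one below right, and three blue caps with a white dot. First I'll turn the tool.

Request:
arm_command:
  motion:
    - [91.8,0,0,0,-10,0,0]
    - [91.8,0,0,0,-10,0,0]
    - [91.8,0,0,0,-10,0,0]
    - [91.8,0,0,0,-10,0,0]
    - [91.8,0,0,0,-10,0,0]
  newtons: 20

```text
clock: 2.08
position: [0.1738, -0.6004, 0.4048]
ee_rot: [0.322, 1.547, -0.322]
force: [-1.1, 0.8, 0.2]
width: 1.001
```

Request:
arm_command:
  motion:
    - [91.8,0,0,0,-10,0,0]
    - [91.8,0,0,0,-8.7,0,0]
    - [91.8,0,50,27,0,0,0]
    - [91.8,0,50,27,0,0,0]
    - [91.8,0,50,27,0,0,0]

```text
clock: 2.7
position: [0.2687, -0.4568, 0.4048]
ee_rot: [0.071, 1.569, -0.071]
force: [1.2, 0.6, -0.1]
width: 1.001
```

Request:
arm_command:
  motion:
    - [91.8,10,50,27,0,0,0]
    - [91.8,10,50,27,0,0,0]
    - [91.8,10,50,27,0,0,0]
    - [91.8,10,26,13,0,0,0]
    - [91.8,10,0,0,0,0,0]

```text
clock: 3.32
position: [0.3787, -0.2894, 0.3548]
ee_rot: [0.067, 1.569, -0.067]
force: [0.1, 0.3, -0.6]
width: 1.0
```

Run:
```python
from h import *
plan([.378,-.292,.055])
im=get_image("wrist");cv2.imwrite("pics/w1.png",im["frame"][:,:,::-1]);print(im["tool_from_camera"],im["K"])
for c in ("tube1",):
  for cam in ("wrist","top","side"):
    print(cam,[(np.round(d["point"],3).tolist(),round(d["p"],2)) for d in pinpoint(cam,c)])
```

```text
grasp now [ 0.3789 -0.2894  0.1958] turn [ 0.3  0.1 -0. ] shift [140.8  -2.7  -0.5] F [ 0.1  0.3 -0.6] w 91.8 t 3.3 j7 0.31
tool y,z world [[0.09, 1.0, 0.0], [1.0, -0.09, 0.0]]
[[ 2.85818062e-04 -2.86566904e-01  9.58060190e-01  1.96076733e-02]
 [ 3.15310484e-04 -9.58060156e-01 -2.86566988e-01  7.74607999e-02]
 [ 9.99999909e-01  3.83992444e-04 -1.83473347e-04 -1.63515268e-04]
 [ 0.00000000e+00  0.00000000e+00  0.00000000e+00  1.00000000e+00]] [[325.1922621    0.         282.759979  ]
 [  0.         325.1922621  208.49136841]
 [  0.           0.           1.        ]]
wrist [([0.376, -0.291, 0.002], 0.94), ([0.269, -0.282, -0.003], 0.91)]
top [([0.267, -0.292, -0.006], 0.79), ([0.377, -0.29, 0.005], 0.74), ([0.434, -0.006, -0.003], 0.67), ([0.39, 0.294, -0.004], 0.63)]
side [([0.377, -0.293, -0.0], 0.96), ([0.38, 0.29, 0.002], 0.71), ([0.264, -0.289, -0.001], 0.69), ([0.44, -0.008, -0.003], 0.64), ([0.538, -0.23, 0.057], 0.62)]
```

View pics/w1.png

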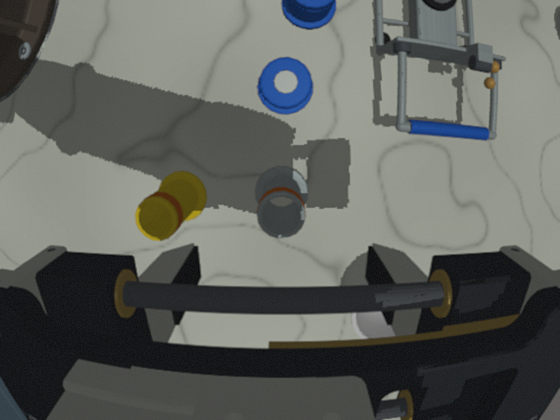

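The wrist view shows the steel tube with its orange band centred between the jaws at (280,200) and the yellow one at (170,205). Picking it up.

Request:
arm_command:
  motion:
    - [91.8,40,-1,-1,0.3,0,0]
    - [91.8,40,-1,0,0,0,0]
    - [91.8,40,0,0,0,0,0]
    - [91.8,21,0,0,0,0,0]
    - [91.8,0,0,0,0,0,0]

```text
clock: 4.15
position: [0.3754, -0.2941, 0.2128]
ee_rot: [0.077, 1.572, -0.076]
force: [0.4, -0.4, 0.8]
width: 0.995
```

Request:
arm_command:
  motion:
    - [30,0,0,0,0,0,0]
    - [30,0,0,0,0,0,0]
    - [30,0,0,0,0,0,0]
    - [30,0,0,0,0,0,0]
    - [30,0,0,0,0,0,0]
  newtons: 25

```text
clock: 4.78
position: [0.3762, -0.2933, 0.2139]
ee_rot: [0.075, 1.569, -0.075]
force: [0.5, 1.0, -0.9]
width: 0.505
```

Request:
arm_command:
  motion:
    - [30,-25,0,0,0,0,0]
    - [30,-45,0,0,0,0,0]
    - [30,-45,0,0,0,0,0]
    - [30,-35,0,0,0,0,0]
    - [30,0,0,0,0,0,0]

```text
clock: 5.4
position: [0.3768, -0.2935, 0.366]
ee_rot: [0.073, 1.566, -0.077]
force: [0.0, 0.0, -3.0]
width: 0.433
```

Run:
```python
from h import *
plan([*spig(1)[:2],.2])
im=get_image("wrist");cv2.imwrite("pics/w2.png",im["frame"][:,:,::-1])
for c in ("tube1","spigot1","hinge_right"):
  for cam in ("wrist","top","side"):
    print(cam,c,[(np.round(d["point"],3).tolist(),round(d["p"],2)) for d in pinpoint(cam,c)])
```

```text
grasp now [ 0.3774 -0.294   0.207 ] turn [-0.3  0.2  0.2] shift [  7.  217.8 154.4] F [ 0.  0. -3.] w 39.7 t 5.4 j7 0.31
tool y,z world [[0.09, 1.0, 0.0], [1.0, -0.09, 0.0]]
wrist tube1 [([0.27, -0.281, -0.002], 0.94), ([0.376, -0.292, 0.141], 0.82)]
top tube1 [([0.267, -0.292, -0.006], 0.79), ([0.377, -0.29, 0.005], 0.74), ([0.434, -0.006, -0.003], 0.67), ([0.39, 0.294, -0.004], 0.63)]
side tube1 [([0.377, -0.293, -0.0], 0.96), ([0.38, 0.29, 0.002], 0.71), ([0.264, -0.289, -0.001], 0.69), ([0.44, -0.008, -0.003], 0.64), ([0.538, -0.23, 0.057], 0.62)]
wrist spigot1 []
top spigot1 [([0.575, 0.171, 0.04], 0.91), ([0.555, -0.025, 0.042], 0.67), ([0.564, 0.104, 0.038], 0.63), ([0.548, -0.09, 0.041], 0.57), ([0.566, 0.045, -0.002], 0.22)]
side spigot1 [([0.558, -0.024, 0.04], 0.94), ([0.577, 0.175, 0.037], 0.73), ([0.566, 0.104, 0.038], 0.64), ([0.563, 0.042, 0.04], 0.62)]
wrist hinge_right [([0.545, -0.163, 0.057], 0.83)]
top hinge_right [([0.543, -0.168, 0.061], 0.9)]
side hinge_right [([0.544, -0.165, 0.059], 0.84)]
```

Request:
arm_command:
  motion:
    - [30,0,40,30,-0.3,0.2,0.2]
    - [30,0,45,32,0,0,0]
    - [30,0,45,32,0,0,0]
    - [30,0,45,32,0,0,0]
    - [30,0,30,20,0,0,0]

```text
clock: 6.52
position: [0.5417, -0.0999, 0.3637]
ee_rot: [0.073, 1.573, -0.065]
force: [0.0, -1.0, -1.3]
width: 0.435
```

Request:
arm_command:
  motion:
    - [30,5,13,8,0,0,0]
    - [30,2,0,0,0,0,0]
    - [30,0,0,0,0,0,0]

```text
clock: 6.9
position: [0.5485, -0.0918, 0.3564]
ee_rot: [0.074, 1.574, -0.07]
force: [-0.4, -0.6, -2.5]
width: 0.433
```

Run:
```python
from h import *
plan([*spig(1)[:2],.2])
p,r,s=pose()
im=get_image("wrist");cv2.imwrite("pics/w3.png",im["frame"][:,:,::-1])
for c in ("tube1","spigot1"):
    print(c,[(np.round(d["point"],4).tolist(),round(d["p"],2)) for d in pinpoint("wrist",c)])
# spigot tops by depth: high-z cloud over rack
g=im["range_z"];H,W=g.shape;u,v=np.meshgrid(np.arange(W),np.arange(H));K=im["K"]
a=np.stack([(u-K[0,2])/K[0,0],(v-K[1,2])/K[1,1]],-1);th=np.linalg.norm(a,axis=-1)+1e-9
d=np.concatenate([a/th[...,None]*np.tan(th)[...,None],np.ones((H,W,1))],-1)*g[...,None]
T=im["tool_from_camera"];P=r.apply((d.reshape(-1,3)@T[:3,:3].T+T[:3,3]))+p;P=P.reshape(H,W,3)
for i in range(1,6):
    c=spig(i);m=(g>0)&(np.abs(P[...,2]-.079)<.005)&(np.hypot(P[...,0]-c[0],P[...,1]-c[1])<.02)
    if m.sum():print(i,np.round(c,4),m.sum(),np.round(P[m].mean(0),4))
```

```text
grasp now [ 0.5478 -0.0914  0.1974] turn [-0.1 -0.3 -0.1] shift [-2.6  1.4  1.6] F [-0.4 -0.6 -2.5] w 39.7 t 6.9 j7 -0.23
tool y,z world [[0.09, 1.0, 0.0], [1.0, -0.09, 0.0]]
tube1 [([0.4348, -0.0066, -0.0004], 0.95), ([0.5462, -0.093, 0.1316], 0.9), ([0.4208, -0.0948, 0.003], 0.7), ([0.2694, -0.2827, -0.0036], 0.57)]
spigot1 [([0.5545, -0.0904, 0.0412], 0.93), ([0.5535, -0.0197, 0.0437], 0.89)]
1 [ 0.5503 -0.0906  0.04  ] 3 [ 0.5531 -0.0776  0.0747]
2 [ 0.5562 -0.0248  0.04  ] 684 [ 0.5556 -0.0236  0.0796]
3 [0.5622 0.0409 0.04  ] 673 [0.561  0.0406 0.0794]
```

View pics/w3.png

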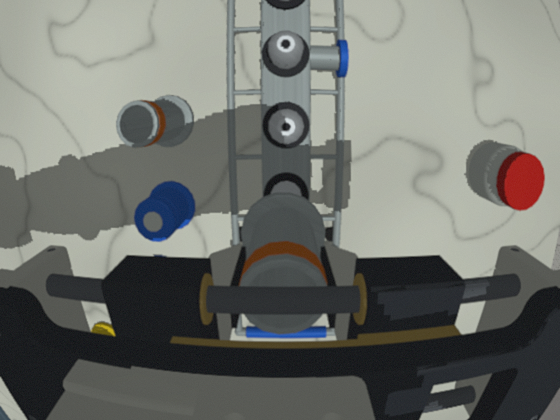

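The tube is held upright over spigot 1, with spigot 2 at (287,126) and spigot 3 at (287,52). Wrist depth agrees with the rack model to about 1 mm. Lowering it.

Request:
arm_command:
  motion:
    - [30,15,1.5,1.5,0,0,0]
    - [30,20,0,0,0,0,0]
    - [30,15,0,0,0,0,0]
    - [30,6,0,0,0,0,0]
    - [30,6,0,0,0,0,0]

```text
clock: 7.68
position: [0.5509, -0.0886, 0.2947]
ee_rot: [0.074, 1.573, -0.068]
force: [-0.2, -0.3, -0.5]
width: 0.432
```

Request:
arm_command:
  motion:
    - [30,5,0,0,0,0,0]
    - [30,5,0,0,0,0,0]
    - [30,5,0,0,0,0,0]
    - [30,5,0,0,0,0,0]

```text
clock: 8.18
position: [0.5508, -0.0887, 0.2747]
ee_rot: [0.073, 1.573, -0.068]
force: [-0.1, -2.4, -1.3]
width: 0.435
```

Run:
```python
from h import *
plan([*spig(1)[:2],.095])
get_image("wrist");print([(np.round(d["point"],4).tolist(),round(d["p"],2)) for d in pinpoint("wrist","tube1")])
```

```text
grasp now [ 0.5503 -0.0882  0.1157] turn [ 0.  -0.2 -0.2] shift [20.7 -1.9 -0.3] F [-0.1 -2.4 -1.3] w 39.9 t 8.2 j7 -0.3
tool y,z world [[0.09, 1.0, 0.0], [1.0, -0.09, 0.0]]
[([0.549, -0.087, 0.0491], 0.83), ([0.4341, -0.0077, -0.0029], 0.71)]
```

Request:
arm_command:
  motion:
    - [30,6,-0.5,0,0,0,0]
    - [30,6,-0.5,0,0,0,0]
    - [30,6,0,0,0,0,0]
    - [30,3,0,0,0,0,0]
    - [30,1,0,0,0,0,0]

```text
clock: 8.9
position: [0.5507, -0.0888, 0.2557]
ee_rot: [0.073, 1.571, -0.068]
force: [-13.4, -0.4, 38.8]
width: 0.433
```

Run:
```python
from h import *
plan([*spig(1)[:2],.095])
```

```text
grasp now [ 0.5504 -0.0883  0.0967] turn [ 0.  -0.1 -0.2] shift [ 1.7 -1.8 -0.3] F [-13.4  -0.4  38.8] w 39.7 t 8.9 j7 -0.31
tool y,z world [[0.09, 1.0, 0.0], [1.0, -0.09, 0.0]]
```

Request:
arm_command:
  motion:
    - [70,-1,0,0,0,0,0]
    - [70,0,0,0,0,0,0]
    - [70,0,0,0,0,0,0]
    - [70,0,0,0,0,0,0]
    - [70,-30,0,0,0,0,0]

```text
clock: 9.52
position: [0.5498, -0.0896, 0.2822]
ee_rot: [0.074, 1.578, -0.067]
force: [0.6, 1.0, 0.1]
width: 0.763
```

Request:
arm_command:
  motion:
    - [70,-45,0,0,0,0,0]
    - [70,-40,0,0,0,0,0]
    - [70,0,35,-60,0,0,0]
    - [70,0,35,-60,0,0,0]
    - [70,0,0,-2,0,0,0]

```text
clock: 10.15
position: [0.4437, -0.0148, 0.3695]
ee_rot: [0.069, 1.575, -0.065]
force: [0.8, -0.3, 0.2]
width: 0.764
```

```bash
cat > look.py <<'E'
from h import *
import sys
def look(name,cams,tg):
    p,r,s=pose()
    for cam in cams:
        im=get_image(cam)
        if cam==name: cv2.imwrite(f"pics/{cam}_{s['clock']:.0f}.png",im["frame"][:,:,::-1]);print(f"{cam}_{s['clock']:.0f}.png")
        for c in tg: print(cam,c,[(np.round(d["point"],4).tolist(),round(d["p"],2)) for d in pinpoint(cam,c)])
E
python3 - <<'E'
from look import *
plan([.4355,-.007,.06])
look("wrist",["wrist","top"],["tube1","cap1"])
E
```

```text
grasp now [ 0.4429 -0.0143  0.2105] turn [ 0.3 -0.3 -0.1] shift [150.5   7.   -8.9] F [ 0.8 -0.3  0.2] w 70.2 t 10.2 j7 -0.33
tool y,z world [[0.09, 1.0, 0.0], [1.0, -0.09, 0.0]]
wrist_10.png
wrist tube1 [([0.4328, -0.0057, -0.0002], 0.74), ([0.5483, -0.0863, 0.0439], 0.69)]
wrist cap1 [([0.4242, -0.0947, 0.0002], 0.71), ([0.3916, -0.1842, -0.0013], 0.7), ([0.3828, 0.1876, 0.0033], 0.7), ([0.5677, 0.1079, 0.0423], 0.4)]
top tube1 [([0.2662, -0.2895, -0.0077], 0.7), ([0.3881, 0.2884, -0.0062], 0.59)]
top cap1 [([0.382, 0.1842, -0.0005], 0.63), ([0.7923, -0.0918, 0.0025], 0.57), ([0.3948, -0.1831, -0.0027], 0.53)]
```

Request:
arm_command:
  motion:
    - [70,30,0,0,0.3,-0.3,0]
    - [70,0,0,0,0,0,0]

```text
clock: 10.7
position: [0.4468, -0.0177, 0.338]
ee_rot: [0.078, 1.571, -0.072]
force: [0.1, -0.4, -0.3]
width: 0.762
```

Run:
```python
from look import *
plan([.4345,-.0065,.06])
look("","wrist".split(),["tube1"])
```

```text
grasp now [ 0.4465 -0.0171  0.179 ] turn [-0.3 -0.1 -0.2] shift [119.   10.1 -13.2] F [ 0.1 -0.4 -0.3] w 70.0 t 10.7 j7 -0.37
tool y,z world [[0.09, 1.0, 0.0], [1.0, -0.09, 0.0]]
wrist tube1 [([0.4322, -0.0069, -0.003], 0.95), ([0.5471, -0.0898, 0.0426], 0.75)]
```

Request:
arm_command:
  motion:
    - [70,15,5,-7,-0.3,0,-0.1]
    - [70,30,5,-6,0,0,0]
    - [70,40,0,0,0,0,0]
    - [70,34,0,0,0,0,0]
    - [70,0,0,0,0,0,0]

```text
clock: 11.42
position: [0.4351, -0.0058, 0.2197]
ee_rot: [0.072, 1.571, -0.069]
force: [-0.0, -0.2, 0.5]
width: 0.764
```

Request:
arm_command:
  motion:
    - [30,0,0,0,0,0,0]
    - [30,0,0,0,0,0,0]
    - [30,0,0,0,0,0,0]
    - [30,0,0,0,0,0,0]
    - [30,0,0,0,0,0,0]

```text
clock: 12.05
position: [0.4352, -0.0059, 0.2212]
ee_rot: [0.072, 1.567, -0.07]
force: [-2.4, -0.3, 8.3]
width: 0.433
```

Run:
```python
from look import *
plan([*spig(3)[:2],.19])
```

```text
grasp now [ 0.4356 -0.0057  0.0622] turn [ 0.   0.1 -0.1] shift [-127.8   58.1  122.2] F [-2.4 -0.3  8.3] w 39.8 t 12.1 j7 -0.57
tool y,z world [[0.09, 1.0, 0.0], [1.0, -0.09, 0.0]]
```

Request:
arm_command:
  motion:
    - [30,-20,0,0,0,0,0]
    - [30,-35,0,0,0,0,0]
    - [30,-40,0,0,0,0,0]
    - [30,-33,0,0,0,0,0]
    - [30,0,10,20,0,0,0]

```text
clock: 12.68
position: [0.4557, 0.0018, 0.3511]
ee_rot: [0.072, 1.564, -0.071]
force: [0.3, 0.2, -2.2]
width: 0.434
```

Request:
arm_command:
  motion:
    - [30,0,18,35,0,0,0]
    - [30,0,18,35,0,0,0]
    - [30,0,12,30,0,0,0]
    - [30,0,0,0,0,0,0]
    - [30,0,0,0,0,0,0]

```text
clock: 13.3
position: [0.559, 0.0408, 0.3484]
ee_rot: [0.072, 1.569, -0.07]
force: [-0.2, -0.1, -2.2]
width: 0.434
```

Run:
```python
from look import *
plan([*spig(3)[:2],.102])
look("","wrist".split(),["tube1","spigot1"])
```

```text
grasp now [0.559  0.041  0.1894] turn [ 0.   0.  -0.1] shift [87.4  0.4  3.2] F [-0.2 -0.1 -2.2] w 39.9 t 13.3 j7 -0.51
tool y,z world [[0.09, 1.0, 0.0], [1.0, -0.09, 0.0]]
wrist tube1 [([0.5569, 0.0386, 0.1247], 0.87), ([0.3827, 0.1856, 0.0028], 0.66)]
wrist spigot1 [([0.5631, 0.0407, 0.0393], 0.68), ([0.5688, 0.1066, 0.0406], 0.59)]
```

Request:
arm_command:
  motion:
    - [30,12,0.5,2.5,0,0,0]
    - [30,16,0,0,0,0,0]
    - [30,12,0,0,0,0,0]
    - [30,6,0,0,0,0,0]
    - [30,6,0,0,0,0,0]

```text
clock: 14.08
position: [0.5624, 0.0414, 0.2964]
ee_rot: [0.072, 1.568, -0.069]
force: [-0.1, -0.3, -1.6]
width: 0.434
```

Request:
arm_command:
  motion:
    - [30,5,0,0,0,0,0]
    - [30,5,0,0,0,0,0]
    - [30,6,0,0,0,0,0]
    - [30,6,0,0,0,0,0]

```text
clock: 14.58
position: [0.5624, 0.0414, 0.2745]
ee_rot: [0.072, 1.568, -0.069]
force: [1.0, -0.7, -2.0]
width: 0.438
```

Request:
arm_command:
  motion:
    - [30,6,0,0,0,0,0]
    - [30,4,0,0,0,0,0]
    - [30,2,0,0,0,0,0]

```text
clock: 14.95
position: [0.5623, 0.0414, 0.2625]
ee_rot: [0.072, 1.568, -0.069]
force: [-0.1, 0.6, -3.0]
width: 0.435
```

Run:
```python
from look import *
plan([*spig(3)[:2],.102])
```

```text
grasp now [0.5626 0.0417 0.1035] turn [ 0.   0.1 -0.1] shift [ 1.5 -0.5 -0.1] F [-0.1  0.6 -3. ] w 39.9 t 14.9 j7 -0.57
tool y,z world [[0.09, 1.0, 0.0], [1.0, -0.09, 0.0]]
```

Request:
arm_command:
  motion:
    - [30,2,0,0,0,0,0]
    - [30,2,0,0,0,0,0]
    - [30,1,0,0,0,0,0]

```text
clock: 15.32
position: [0.5625, 0.0418, 0.2609]
ee_rot: [0.071, 1.566, -0.07]
force: [-13.9, -4.2, 42.4]
width: 0.436
```

Request:
arm_command:
  motion:
    - [75,0,0,0,0,0,0]
    - [75,0,0,0,0,0,0]
    - [75,0,0,0,0,0,0]
    - [75,0,0,0,0,0,0]
    - [75,-25,0,0,0,0,0]

```text
clock: 15.95
position: [0.5616, 0.0411, 0.2814]
ee_rot: [0.072, 1.572, -0.07]
force: [0.2, -0.9, 0.6]
width: 0.812
```

Request:
arm_command:
  motion:
    - [75,-40,0,0,0,0,0]
    - [75,-30,0,0,0,0,0]
    - [75,0,-20,-30,0,0,0]
    - [75,0,-30,-35,0,0,0]
    - [75,0,-35,-35,0,0,0]

```text
clock: 16.58
position: [0.4539, -0.0348, 0.3524]
ee_rot: [0.071, 1.568, -0.069]
force: [-0.1, -1.6, 0.8]
width: 0.815
```

Request:
arm_command:
  motion:
    - [75,0,-35,-20,0,0,0]
    - [75,0,-30,-6,0,0,0]
    - [75,0,0,0,0,0,0]
    - [75,0,0,0,0,0,0]

```text
clock: 17.08
position: [0.4235, -0.0963, 0.3524]
ee_rot: [0.072, 1.567, -0.069]
force: [-0.5, 0.0, 0.2]
width: 0.821
```

Run:
```python
from look import *
plan([.423,-.097,.038])
look("wrist","wrist side".split(),["tube1","cap1"])
```

```text
grasp now [ 0.4238 -0.096   0.1934] turn [ 0.   0.1 -0.1] shift [155.4  -0.7  -0.4] F [-0.5  0.   0.2] w 75.4 t 17.1 j7 -0.15
tool y,z world [[0.09, 1.0, 0.0], [1.0, -0.09, 0.0]]
wrist_17.png
wrist tube1 [([0.5496, -0.0887, 0.0388], 0.65), ([0.2683, -0.2826, -0.0027], 0.55)]
wrist cap1 [([0.3895, -0.1873, 0.003], 0.86), ([0.4239, -0.0995, 0.0007], 0.75)]
side tube1 [([0.2683, -0.2863, 0.0001], 0.9), ([0.3807, 0.2921, 0.0017], 0.82), ([0.5633, 0.041, 0.0373], 0.77), ([0.5498, -0.093, 0.0393], 0.61), ([0.4241, -0.0948, 0.0014], 0.18)]
side cap1 [([0.388, -0.1844, 0.0003], 0.83), ([0.426, -0.0974, 0.0006], 0.82), ([0.5767, 0.2491, 0.0617], 0.65), ([0.3841, 0.1826, -0.0013], 0.6), ([0.5446, -0.163, 0.0607], 0.54)]
```

Request:
arm_command:
  motion:
    - [75,30,-0.5,0,0,0,0]
    - [75,40,0,0,0,0,0]
    - [75,40,0,0,0,0,0]
    - [75,33,0,0,0,0,0]
    - [75,11,0,0,0,0,0]

```text
clock: 18.0
position: [0.423, -0.0966, 0.1969]
ee_rot: [0.072, 1.571, -0.068]
force: [-0.0, -0.2, -0.3]
width: 0.818
```

Request:
arm_command:
  motion:
    - [30,0,0,0,0,0,0]
    - [30,0,0,0,0,0,0]
    - [30,0,0,0,0,0,0]
    - [30,0,0,0,0,0,0]
    - [30,0,0,0,0,0,0]

```text
clock: 18.62
position: [0.4237, -0.0972, 0.1991]
ee_rot: [0.072, 1.567, -0.07]
force: [-1.6, -0.2, 8.4]
width: 0.481
```

Run:
```python
from look import *
plan([*spig(2)[:2],.19])
```

```text
grasp now [ 0.4241 -0.0971  0.0401] turn [ 0.   0.2 -0.1] shift [-149.9   84.1  125.5] F [-1.6 -0.2  8.4] w 44.2 t 18.6 j7 -0.38
tool y,z world [[0.09, 1.0, 0.0], [1.0, -0.09, 0.0]]
```

Request:
arm_command:
  motion:
    - [30,-20,0,0,0,0,0]
    - [30,-40,0,0,0,0,0]
    - [30,-45,0,0,0,0,0]
    - [30,-45,0,0,0,0,0]
    - [30,0,14,20,0,0,0]

```text
clock: 19.25
position: [0.4445, -0.0859, 0.3519]
ee_rot: [0.072, 1.562, -0.073]
force: [0.0, 0.1, -0.5]
width: 0.486
```

Request:
arm_command:
  motion:
    - [30,0,25,35,0,0,0]
    - [30,0,25,35,0,0,0]
    - [30,0,20,35,0,0,0]
    - [30,0,0,0,0,0,0]
    - [30,0,0,0,0,0,0]

```text
clock: 19.88
position: [0.5546, -0.0251, 0.3485]
ee_rot: [0.072, 1.569, -0.07]
force: [-0.3, -0.3, -1.0]
width: 0.486
```

Run:
```python
from look import *
plan([*spig(2)[:2],.08])
look("","wrist".split(),["cap1","spigot1"])
```

```text
grasp now [ 0.5547 -0.0249  0.1895] turn [ 0.   0.  -0.1] shift [109.5   0.5   1.6] F [-0.3 -0.3 -1. ] w 44.6 t 19.9 j7 -0.39
tool y,z world [[0.09, 1.0, 0.0], [1.0, -0.09, 0.0]]
wrist cap1 [([0.3837, 0.187, 0.0017], 0.8)]
wrist spigot1 [([0.5558, -0.02, 0.0434], 0.96), ([0.5592, 0.0415, 0.0377], 0.73), ([0.5634, 0.109, 0.0415], 0.58), ([0.8058, -0.0887, -0.0007], 0.53)]
```

Request:
arm_command:
  motion:
    - [30,15,1,1,0,0,0]
    - [30,25,0,0,0,0,0]
    - [30,18,0,0,0,0,0]
    - [30,6,0,0,0,0,0]
    - [30,6,0,0,0,0,0]

```text
clock: 20.65
position: [0.5566, -0.0238, 0.2786]
ee_rot: [0.072, 1.568, -0.069]
force: [0.3, 0.0, -0.6]
width: 0.486
```

Request:
arm_command:
  motion:
    - [30,6,0,0,0,0,0]
    - [30,6,0,0,0,0,0]
    - [30,6,0,0,0,0,0]
    - [30,6,0,0,0,0,0]

```text
clock: 21.15
position: [0.5565, -0.0238, 0.2544]
ee_rot: [0.072, 1.568, -0.069]
force: [-0.0, -0.2, -0.2]
width: 0.483
```

Request:
arm_command:
  motion:
    - [30,6,0,0,0,0,0]
    - [30,5,0,0,0,0,0]
    - [30,3,0,0,0,0,0]
    - [30,2,0,0,0,0,0]

```text
clock: 21.65
position: [0.5565, -0.0237, 0.2391]
ee_rot: [0.072, 1.568, -0.07]
force: [-7.1, -1.2, 22.7]
width: 0.487
```

Run:
```python
from look import *
plan([*spig(2)[:2],.08])
```

```text
grasp now [ 0.5568 -0.0235  0.0801] turn [ 0.   0.1 -0.1] shift [ 0.1 -1.1 -0.2] F [-7.1 -1.2 22.7] w 44.7 t 21.6 j7 -0.49
tool y,z world [[0.09, 1.0, 0.0], [1.0, -0.09, 0.0]]
```

Request:
arm_command:
  motion:
    - [30,2,0,0,0,0,0]
    - [30,0,0,0,0,0,0]
    - [75,-1,0,0,0,0,0]
    - [75,0,0,0,0,0,0]
    - [75,0,0,0,0,0,0]

```text
clock: 22.28
position: [0.5566, -0.0238, 0.2376]
ee_rot: [0.072, 1.568, -0.069]
force: [0.4, 0.0, 0.4]
width: 0.761
```

Request:
arm_command:
  motion:
    - [75,0,0,0,0,0,0]
    - [75,-25,0,0,0,0,0]
    - [75,-45,0,0,0,0,0]
    - [75,-45,0,0,0,0,0]
    - [75,0,20,-25,0,0,0]

```text
clock: 22.9
position: [0.5351, -0.0027, 0.3559]
ee_rot: [0.075, 1.561, -0.072]
force: [0.8, 0.8, -1.1]
width: 0.814
```

Request:
arm_command:
  motion:
    - [75,0,35,-35,0,0,0]
    - [75,0,35,-35,0,0,0]
    - [75,0,35,-35,0,0,0]
    - [75,0,35,-35,0,0,0]
    - [75,0,32,-27,0,0,0]

```text
clock: 23.52
position: [0.3809, 0.1857, 0.3528]
ee_rot: [0.071, 1.568, -0.069]
force: [0.3, 1.0, 0.4]
width: 0.815
```

Request:
arm_command:
  motion:
    - [75,0,0,0,0,0,0]
    - [75,0,0,0,0,0,0]

```text
clock: 23.78
position: [0.3827, 0.1841, 0.3527]
ee_rot: [0.072, 1.568, -0.07]
force: [0.9, -0.5, -0.3]
width: 0.819
```

Run:
```python
from look import *
plan([.383,.185,.04])
look("wrist","wrist side".split(),["tube1","cap1"])
```

```text
grasp now [0.383  0.1843 0.1937] turn [ 0.   0.1 -0.1] shift [153.7   0.9   0.3] F [ 0.9 -0.5 -0.3] w 75.2 t 23.8 j7 -0.87
tool y,z world [[0.09, 1.0, 0.0], [1.0, -0.09, 0.0]]
wrist_24.png
wrist tube1 [([0.3822, 0.2895, 0.0009], 0.72)]
wrist cap1 []
side tube1 [([0.3852, 0.2866, -0.0019], 0.9), ([0.266, -0.2879, -0.0026], 0.89), ([0.5486, -0.0888, 0.0391], 0.7), ([0.5645, 0.0433, 0.041], 0.64), ([0.5391, -0.233, 0.0543], 0.28)]
side cap1 [([0.3839, 0.1873, -0.0022], 0.95), ([0.5589, -0.0268, 0.04], 0.86)]
```

Request:
arm_command:
  motion:
    - [75,30,1,0,0,0,0]
    - [75,40,0.5,0,0,0,0]
    - [75,40,0,0,0,0,0]
    - [75,33,0,0,0,0,0]
    - [75,11,0,0,0,0,0]

```text
clock: 24.7
position: [0.3825, 0.1858, 0.1972]
ee_rot: [0.071, 1.57, -0.071]
force: [0.1, -0.3, 0.5]
width: 0.819
```

Request:
arm_command:
  motion:
    - [30,0,0,0,0,0,0]
    - [30,0,0,0,0,0,0]
    - [30,0,0,0,0,0,0]
    - [30,0,0,0,0,0,0]
    - [30,0,0,0,0,0,0]

```text
clock: 25.32
position: [0.3833, 0.1864, 0.1995]
ee_rot: [0.073, 1.566, -0.069]
force: [0.1, -1.0, 7.6]
width: 0.484
```

Run:
```python
from look import *
plan([*spig(4)[:2],.19])
```

```text
grasp now [0.3839 0.1867 0.0405] turn [ 0.   0.2 -0.1] shift [-149.5  -62.7  191.4] F [ 0.1 -1.   7.6] w 44.5 t 25.3 j7 -1.16
tool y,z world [[0.09, 1.0, 0.0], [1.0, -0.09, 0.0]]
```

Request:
arm_command:
  motion:
    - [30,-20,0,0,0,0,0]
    - [30,-40,0,0,0,0,0]
    - [30,-45,0,0,0,0,0]
    - [30,-45,0,0,0,0,0]
    - [30,0,-8,21,0,0,0]

```text
clock: 25.95
position: [0.4028, 0.1773, 0.352]
ee_rot: [0.072, 1.562, -0.066]
force: [0.9, 0.4, -0.9]
width: 0.484
```

Request:
arm_command:
  motion:
    - [30,0,-12,40,0,0,0]
    - [30,0,-15,45,0,0,0]
    - [30,0,-15,45,0,0,0]
    - [30,0,-12,40,0,0,0]
    - [30,0,0,0,0,0,0]

```text
clock: 26.58
position: [0.5698, 0.104, 0.347]
ee_rot: [0.075, 1.569, -0.074]
force: [-0.6, 0.2, -2.0]
width: 0.489
```

Request:
arm_command:
  motion:
    - [30,0,0,0,0,0,0]

```text
clock: 26.7
position: [0.5667, 0.1069, 0.3477]
ee_rot: [0.072, 1.57, -0.07]
force: [0.4, -0.7, -0.7]
width: 0.483
```

Run:
```python
from look import *
plan([*spig(4)[:2],.08])
look("","wrist".split(),["cap1","spigot1"])
```

```text
grasp now [0.5667 0.1071 0.1887] turn [ 0.  -0.  -0.1] shift [108.7  -0.2   1.5] F [ 0.4 -0.7 -0.7] w 44.3 t 26.7 j7 -0.66
tool y,z world [[0.09, 1.0, 0.0], [1.0, -0.09, 0.0]]
wrist cap1 [([0.5643, 0.1073, 0.0383], 0.68), ([0.567, 0.1065, 0.1489], 0.62)]
wrist spigot1 [([0.5656, 0.1045, 0.0406], 0.79)]
```

Request:
arm_command:
  motion:
    - [30,15,0,0.5,0,0,0]
    - [30,25,0,0,0,0,0]
    - [30,18,0,0,0,0,0]
    - [30,6,0,0,0,0,0]
    - [30,6,0,0,0,0,0]

```text
clock: 27.48
position: [0.5679, 0.1074, 0.2789]
ee_rot: [0.072, 1.567, -0.069]
force: [-0.3, 0.7, -0.4]
width: 0.484
```

Request:
arm_command:
  motion:
    - [30,6,0,0,0,0,0]
    - [30,6,0,0,0,0,0]
    - [30,6,0,0,0,0,0]
    - [30,6,0,0,0,0,0]

```text
clock: 27.98
position: [0.5677, 0.1081, 0.2549]
ee_rot: [0.072, 1.567, -0.068]
force: [-2.2, 5.2, 3.4]
width: 0.484
```

Request:
arm_command:
  motion:
    - [30,6,0,0,0,0,0]
    - [30,5,0,0,0,0,0]
    - [30,3,0,0,0,0,0]
    - [30,2,0,0,0,0,0]

```text
clock: 28.48
position: [0.5676, 0.1085, 0.2395]
ee_rot: [0.072, 1.568, -0.067]
force: [-8.1, 2.8, 25.9]
width: 0.483
```

Run:
```python
from look import *
plan([*spig(4)[:2],.08])
```

```text
grasp now [0.568  0.109  0.0805] turn [ 0.1  0.1 -0.2] shift [ 0.5 -1.8  0.7] F [-8.1  2.8 25.9] w 44.4 t 28.5 j7 -0.75
tool y,z world [[0.09, 1.0, 0.0], [1.0, -0.09, 0.0]]
```

Request:
arm_command:
  motion:
    - [30,2,0,0,0,0,0]
    - [30,0,0,0,0,0,0]
    - [75,-1,0,0,0,0,0]
    - [75,0,0,0,0,0,0]
    - [75,0,0,0,0,0,0]

```text
clock: 29.1
position: [0.5679, 0.1066, 0.2375]
ee_rot: [0.072, 1.568, -0.07]
force: [-0.6, 0.3, 0.2]
width: 0.762
```

Request:
arm_command:
  motion:
    - [75,0,0,0,0,0,0]
    - [75,-25,0,0,0,0,0]
    - [75,-45,0,0,0,0,0]
    - [75,-45,0,0,0,0,0]
    - [75,0,16,-25,0,0,0]

```text
clock: 29.72
position: [0.5461, 0.1245, 0.3562]
ee_rot: [0.076, 1.561, -0.071]
force: [-0.6, 0.4, -0.8]
width: 0.815
```

Request:
arm_command:
  motion:
    - [75,0,30,-35,0,0,0]
    - [75,0,30,-35,0,0,0]
    - [75,0,30,-35,0,0,0]
    - [75,0,30,-35,0,0,0]
    - [75,0,26,-35,0,0,0]

```text
clock: 30.35
position: [0.3819, 0.2874, 0.3529]
ee_rot: [0.072, 1.568, -0.069]
force: [0.3, 0.7, 0.6]
width: 0.816
```

Request:
arm_command:
  motion:
    - [75,0,0,0,0,0,0]
    - [75,0,0,0,0,0,0]

```text
clock: 30.6
position: [0.3834, 0.286, 0.3528]
ee_rot: [0.072, 1.568, -0.07]
force: [0.6, 0.0, 0.2]
width: 0.818
```

Run:
```python
from look import *
plan([.383,.289,.055])
look("side","wrist side".split(),["tube1","cap1"])
```

```text
grasp now [0.3837 0.2862 0.1938] turn [ 0.   0.1 -0.1] shift [138.8   2.9  -0.6] F [0.6 0.  0.2] w 75.1 t 30.6 j7 -1.12
tool y,z world [[0.09, 1.0, 0.0], [1.0, -0.09, 0.0]]
wrist tube1 [([0.3843, 0.2897, -0.0018], 0.8)]
wrist cap1 []
side_31.png
side tube1 [([0.5643, 0.0401, 0.041], 0.9), ([0.5498, -0.0882, 0.0396], 0.84), ([0.3816, 0.2903, 0.0007], 0.82), ([0.2686, -0.2905, -0.0021], 0.51)]
side cap1 [([0.5659, 0.1066, 0.0397], 0.7), ([0.5577, -0.0251, 0.0427], 0.53)]
```

Request:
arm_command:
  motion:
    - [75,30,3,0,0,0,0]
    - [75,40,1,0,0,0,0]
    - [75,40,0,0,0,0,0]
    - [75,21,0,0,0,0,0]
    - [75,8,0,0,0,0,0]

```text
clock: 31.52
position: [0.3836, 0.2901, 0.2127]
ee_rot: [0.071, 1.569, -0.071]
force: [-0.6, 0.6, -0.4]
width: 0.813
```

Request:
arm_command:
  motion:
    - [30,0,0,0,0,0,0]
    - [30,0,0,0,0,0,0]
    - [30,0,0,0,0,0,0]
    - [30,0,0,0,0,0,0]
    - [30,0,0,0,0,0,0]

```text
clock: 32.15
position: [0.3838, 0.2907, 0.2144]
ee_rot: [0.072, 1.567, -0.069]
force: [-1.2, -1.1, 6.5]
width: 0.437
```

Run:
```python
from look import *
plan([*spig(5)[:2],.205])
```

```text
grasp now [0.3842 0.291  0.0554] turn [ 0.   0.1 -0.1] shift [-149.6 -100.6  200.3] F [-1.2 -1.1  6.5] w 40.2 t 32.1 j7 -1.32
tool y,z world [[0.09, 1.0, 0.0], [1.0, -0.09, 0.0]]
```

View pics/side_31.png

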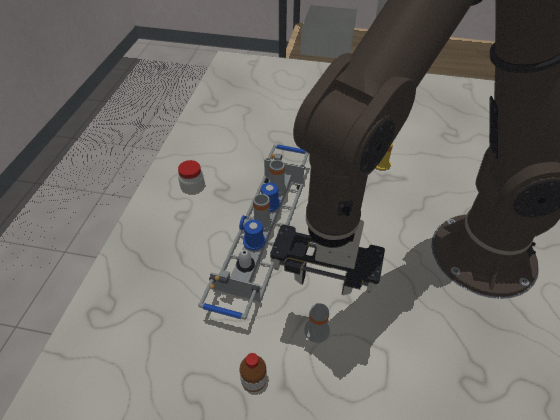

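The side view shows spigots 1 to 4 loaded as tube, cap, tube, cap, at (277,172), (270,195), (262,208) and (253,233). Spigot 5 at (245,260) is free. The spare cap is hidden behind the arm.

Request:
arm_command:
  motion:
    - [30,-20,0,0,0,0,0]
    - [30,-40,0,0,0,0,0]
    - [30,-45,0,0,0,0,0]
    - [30,-45,0,0,0,0,0]
    - [30,0,-10,20,0,0,0]

```text
clock: 32.78
position: [0.4018, 0.2802, 0.3674]
ee_rot: [0.073, 1.563, -0.064]
force: [1.4, 0.5, -1.9]
width: 0.432
```

Request:
arm_command:
  motion:
    - [30,0,-22,45,0,0,0]
    - [30,0,-23,45,0,0,0]
    - [30,0,-23,45,0,0,0]
    - [30,0,-22,45,0,0,0]
    - [30,0,0,0,0,0,0]

```text
clock: 33.4
position: [0.5765, 0.1688, 0.3629]
ee_rot: [0.076, 1.568, -0.076]
force: [-0.5, -0.4, -1.7]
width: 0.438
```

Request:
arm_command:
  motion:
    - [30,0,0,0,0,0,0]
    - [30,0,0,0,0,0,0]

```text
clock: 33.65
position: [0.5724, 0.1739, 0.3641]
ee_rot: [0.07, 1.568, -0.068]
force: [-0.6, -0.9, -1.6]
width: 0.438
```

Run:
```python
from look import *
plan([*spig(5)[:2],.095])
look("","wrist".split(),["tube1","spigot1","hinge_left"])
```

```text
grasp now [0.5727 0.1742 0.2051] turn [ 0.2  0.1 -0.1] shift [110.1  -1.4   1.8] F [-0.6 -0.9 -1.6] w 40.2 t 33.6 j7 -0.76
tool y,z world [[0.09, 1.0, 0.0], [1.0, -0.09, 0.0]]
wrist tube1 [([0.5743, 0.1757, 0.1476], 0.84)]
wrist spigot1 []
wrist hinge_left [([0.5798, 0.2498, 0.0571], 0.74)]
```

Request:
arm_command:
  motion:
    - [30,15,-1,1.5,0,0,0]
    - [30,25,0,0,0,0,0]
    - [30,20,0,0,0,0,0]
    - [30,6,0,0,0,0,0]
    - [30,6,0,0,0,0,0]

```text
clock: 34.48
position: [0.5752, 0.1718, 0.2918]
ee_rot: [0.072, 1.568, -0.069]
force: [-0.3, -0.8, -2.2]
width: 0.435
```

Request:
arm_command:
  motion:
    - [30,6,0,0,0,0,0]
    - [30,6,0,0,0,0,0]
    - [30,6,0,0,0,0,0]
    - [30,5,0,0,0,0,0]

```text
clock: 34.98
position: [0.5747, 0.1721, 0.2687]
ee_rot: [0.072, 1.569, -0.069]
force: [-4.4, 2.3, 0.8]
width: 0.442
```

Request:
arm_command:
  motion:
    - [30,6,0,0,0,0,0]
    - [30,5,0,0,0,0,0]
    - [30,3,0,0,0,0,0]
    - [30,2,0,0,0,0,0]

```text
clock: 35.48
position: [0.5747, 0.1724, 0.2542]
ee_rot: [0.071, 1.568, -0.069]
force: [-14.6, -3.2, 31.7]
width: 0.438
```

Run:
```python
from look import *
plan([*spig(5)[:2],.095])
```

```text
grasp now [0.5749 0.1726 0.0952] turn [ 0.1  0.1 -0.1] shift [ 0.2 -0.1 -0.5] F [-14.6  -3.2  31.7] w 40.2 t 35.5 j7 -0.84
tool y,z world [[0.09, 1.0, 0.0], [1.0, -0.09, 0.0]]
```

Request:
arm_command:
  motion:
    - [30,2,0,0,0,0,0]
    - [30,0,0,0,0,0,0]
    - [75,-1,0,0,0,0,0]
    - [75,0,0,0,0,0,0]
    - [75,0,0,0,0,0,0]

```text
clock: 36.1
position: [0.5756, 0.1714, 0.2519]
ee_rot: [0.072, 1.567, -0.07]
force: [-0.6, -0.5, 0.0]
width: 0.713
```

Request:
arm_command:
  motion:
    - [75,0,0,0,0,0,0]
    - [75,-25,0,0,0,0,0]
    - [75,-40,0,0,0,0,0]
    - [75,-40,0,0,0,0,0]
    - [75,-25,20,0,0,0,0]

```text
clock: 36.72
position: [0.5774, 0.1903, 0.3839]
ee_rot: [0.074, 1.566, -0.072]
force: [0.7, 0.4, -0.3]
width: 0.817
```

Request:
arm_command:
  motion:
    - [40,0,40,0,0,0,0]
    - [40,0,40,0,0,0,0]
    - [40,0,44,0,0,0,0]
    - [40,0,0,0,0,0,0]
    - [40,0,0,0,0,0,0]

```text
clock: 37.35
position: [0.588, 0.3146, 0.3818]
ee_rot: [0.071, 1.568, -0.07]
force: [0.6, -0.7, -0.8]
width: 0.438
```

Run:
```python
from look import *
plan([.5865,.3165,.06],jaw=RY)
p,r,s=pose();print(np.round(s["joints"],2))
look("top","wrist side top".split(),["tube1","cap1","bar_left","hinge_left","bar_right","dropper_bottle"])
im=get_image("side");cv2.imwrite("pics/s5.png",cv2.resize(im["frame"][130:330,150:420,::-1],None,fx=2.9,fy=2.9,interpolation=2))
```

```text
grasp now [0.5882 0.3147 0.2228] turn [-90.    0.1   0. ] shift [162.8   1.6   1.8] F [ 0.6 -0.7 -0.8] w 40.2 t 37.4 j7 -0.95
tool y,z world [[-1.0, 0.09, 0.0], [0.09, 1.0, -0.0]]
[-0.2   0.6  -0.61  1.45  0.36  1.2  -0.95]
wrist tube1 [([0.5721, 0.1717, 0.0403], 0.95)]
wrist cap1 []
wrist bar_left [([0.5885, 0.3178, 0.0577], 0.69)]
wrist hinge_left [([0.5815, 0.25, 0.057], 0.73)]
wrist bar_right []
wrist dropper_bottle [([0.4882, 0.422, -0.0025], 0.61)]
side tube1 [([0.551, -0.0905, 0.0391], 0.81), ([0.2697, -0.2873, -0.0019], 0.77), ([0.5739, 0.1707, 0.0424], 0.59), ([0.5639, 0.0403, 0.0398], 0.59)]
side cap1 [([0.3915, -0.1847, -0.0037], 0.8), ([0.5604, -0.0252, 0.0414], 0.54), ([0.5694, 0.1077, 0.038], 0.53)]
side bar_left [([0.5634, 0.1044, 0.041], 0.69), ([0.5876, 0.32, 0.0579], 0.65)]
side hinge_left [([0.5788, 0.2432, 0.0619], 0.75)]
side bar_right [([0.5436, -0.23, 0.0562], 0.48), ([0.5625, 0.04, 0.0375], 0.27)]
side dropper_bottle [([0.4979, 0.421, 0.0019], 0.69), ([0.5771, 0.2435, 0.0596], 0.58), ([0.5768, 0.1731, 0.0377], 0.37)]
top_37.png
top tube1 [([0.5511, -0.0897, 0.046], 0.82), ([0.2688, -0.2907, -0.0067], 0.77)]
top cap1 [([0.3932, -0.1852, -0.0018], 0.87), ([0.5587, -0.0273, 0.0415], 0.78), ([0.5633, 0.1061, 0.0408], 0.5), ([0.5628, 0.0431, 0.0379], 0.41)]
top bar_left []
top hinge_left []
top bar_right [([0.54, -0.2302, 0.064], 0.48)]
top dropper_bottle [([0.4935, 0.4212, -0.0027], 0.69)]
```

View pics/s5.png

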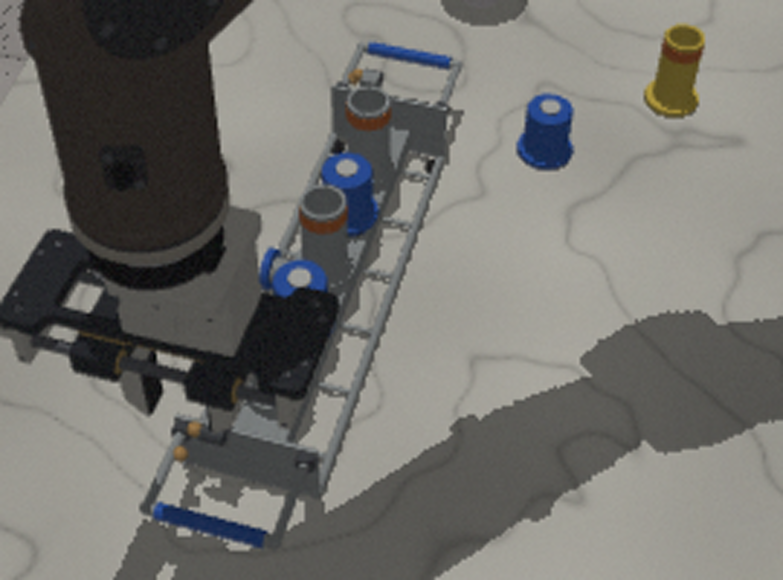

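Request:
arm_command:
  motion:
    - [40,0,0,0,10,0,0]
    - [40,0,0,0,10,0,0]
    - [40,0,0,0,0,0,0]

```text
clock: 38.83
position: [0.5878, 0.3151, 0.3824]
ee_rot: [0.345, 1.541, -0.342]
force: [-0.4, -0.7, 0.2]
width: 0.441
```

```bash
cat >> look.py <<'E'
def cloud(cam):
    p,r,s=pose();im=get_image(cam);g=im["range_z"];K=im["K"];H,W=g.shape
    a=np.stack(np.meshgrid((np.arange(W)-K[0,2])/K[0,0],(np.arange(H)-K[1,2])/K[1,1]),-1)
    if cam=="wrist":
        th=np.linalg.norm(a,axis=-1,keepdims=True)+1e-9;a=a/th*np.tan(th);ok=(th[...,0]<1.3)
    else: ok=g>0
    d=np.concatenate([a,np.ones((H,W,1))],-1)*g[...,None]
    if cam=="wrist": T=im["tool_from_camera"];P=r.apply((d.reshape(-1,3)@T[:3,:3].T+T[:3,3]))+p
    else: P=d.reshape(-1,3)@R.from_rotvec(im["rotation"]).as_matrix().T+im["origin"]
    return P[(ok&(g>0)).ravel()]
def tops(cam):
    P=cloud(cam)
    for i in range(1,6):
        c=spig(i);m=(np.hypot(P[:,0]-c[0],P[:,1]-c[1])<.021)&(P[:,2]>.05)&(P[:,2]<.2)
        if m.sum()>30:
            z=P[m,2];print(cam,i,m.sum(),"z top pctl",np.round(np.percentile(z,[50,90,99]),4),"hi-centre",np.round(P[m][z>np.percentile(z,99)-.006].mean(0)[:2]-c[:2],4))
E
python3 - <<'E'
from look import *
p,r,s=pose();print(np.round(s["joints"],2))
for c in("top","side","wrist"):tops(c)
E
```

```text
[-0.24  0.58 -0.53  1.46  0.3   1.19 -1.26]
top 1 183 z top pctl [0.0984 0.1274 0.1323] hi-centre [ 0.0011 -0.    ]
top 2 166 z top pctl [0.0997 0.1032 0.1067] hi-centre [-0.0016 -0.0019]
top 3 206 z top pctl [0.0947 0.1266 0.1295] hi-centre [-0.0003 -0.0006]
top 4 155 z top pctl [0.0998 0.1038 0.1067] hi-centre [-0.0009 -0.0023]
side 1 135 z top pctl [0.1139 0.1246 0.1267] hi-centre [ 0.0009 -0.0032]
side 2 143 z top pctl [0.0984 0.1013 0.1034] hi-centre [-0.0001  0.0017]
side 3 245 z top pctl [0.108  0.1248 0.127 ] hi-centre [ 0.0019 -0.0009]
side 4 187 z top pctl [0.0983 0.101  0.1028] hi-centre [-0.0008  0.0014]
side 5 88 z top pctl [0.1184 0.1254 0.1272] hi-centre [-0.0041 -0.0108]
wrist 5 531 z top pctl [0.1053 0.1239 0.1257] hi-centre [0.0008 0.0188]
```

Tops read about 125 mm for the tubes and 101–103 mm for the caps, so all five are home. A positive turn lowers j7, so I'll turn the negative way to line the jaws up with the bar.

Request:
arm_command:
  motion:
    - [40,0,0,0,-10,0,0]
    - [40,0,0,0,-10,0,0]
    - [40,0,0,0,-10,0,0]
    - [40,0,0,0,-10,0,0]
    - [40,0,0,0,-10,0,0]

```text
clock: 39.6
position: [0.588, 0.3149, 0.3823]
ee_rot: [-0.345, 1.541, 0.347]
force: [0.7, 0.9, 0.1]
width: 0.434
```

Request:
arm_command:
  motion:
    - [40,0,0,0,-10,0,0]
    - [40,0,0,0,-10,0,0]
    - [40,0,0,0,-10,0,0]
    - [40,0,0,0,-10,0,0]
    - [40,0,0,0,-10,0,0]

```text
clock: 40.22
position: [0.5881, 0.3148, 0.3823]
ee_rot: [-1.018, 1.317, 1.018]
force: [0.8, -0.1, -0.4]
width: 0.432
```

Request:
arm_command:
  motion:
    - [40,0,0,0,-10,0,0]
    - [40,0,0,0,0,0,0]
    - [40,0,0,0,0,0,0]

```text
clock: 40.6
position: [0.588, 0.3149, 0.3823]
ee_rot: [-1.14, 1.249, 1.14]
force: [-0.3, 0.6, -0.5]
width: 0.44
```

Run:
```python
from look import *
plan([.587,.3175,.06],jaw=RY)
look("wrist",["wrist"],["bar_left","hinge_left"])
P=cloud("wrist");q=P-C;y=q@RY;x=q@RX
m=(abs(x)<.03)&(y>.25)&(y<.30)&(P[:,2]>.055)&(P[:,2]<.08);print(m.sum(),np.round(P[m].mean(0),4),"rack y",np.round(y[m].mean(),4), "ztop",np.round(np.percentile(P[m,2],95),4))
p,r,s=pose();print(np.round(s["joints"],2))
```

```text
grasp now [0.5883 0.3152 0.2233] turn [-0.1  0.1  0.1] shift [163.3   1.2   2.5] F [-0.3  0.6 -0.5] w 40.4 t 40.6 j7 0.45
tool y,z world [[-1.0, 0.09, 0.0], [0.09, 1.0, -0.0]]
wrist_41.png
wrist bar_left [([0.5897, 0.3171, 0.0571], 0.65)]
wrist hinge_left [([0.5815, 0.2471, 0.0574], 0.74)]
837 [0.5861 0.3156 0.0655] rack y 0.2757 ztop 0.0675
[-0.02  0.71 -0.98  1.43  0.6   1.31  0.45]
```

Request:
arm_command:
  motion:
    - [40,40,0,1.5,0,0,0]
    - [40,45,0,0,0,0,0]
    - [40,45,0,0,0,0,0]
    - [40,25,0,0,0,0,0]
    - [40,7,0,0,0,0,0]

```text
clock: 41.42
position: [0.5882, 0.3166, 0.2192]
ee_rot: [-1.142, 1.25, 1.142]
force: [0.0, 0.3, 0.4]
width: 0.438
```

Request:
arm_command:
  motion:
    - [5,0,0,0,0,0,0]
    - [5,0,0,0,0,0,0]
    - [5,0,0,0,0,0,0]
    - [5,0,0,0,0,0,0]
  newtons: 15

```text
clock: 41.92
position: [0.5887, 0.3159, 0.2214]
ee_rot: [-1.143, 1.249, 1.14]
force: [-1.7, -5.7, 6.9]
width: 0.136
```

Run:
```python
from look import *
plan([.587,.3165,.06],jaw=RY)
```

```text
grasp now [0.5891 0.3158 0.0624] turn [-0.  -0.   0.2] shift [2.4 1.7 0.5] F [-1.7 -5.7  6.9] w 12.5 t 41.9 j7 0.33
tool y,z world [[-1.0, 0.09, 0.0], [0.09, 1.0, -0.0]]
```

Bar gripped (12.5 mm). Swinging it up along the arc.

Request:
arm_command:
  motion:
    - [5,-12.2,0,-1.1,0,0,0]
    - [5,-11.7,0,-3.1,0,0,0]
    - [5,-11.1,0,-5.2,0,0,0]
    - [5,-10,0,-7,0,0,0]

```text
clock: 42.42
position: [0.587, 0.3011, 0.2671]
ee_rot: [-1.141, 1.244, 1.143]
force: [4.7, 2.7, -0.2]
width: 0.138
```

Request:
arm_command:
  motion:
    - [5,-8.6,0,-8.6,0,0,0]
    - [5,-7,0,-10,0,0,0]
    - [5,-5.2,0,-11.1,0,0,0]
    - [5,-3.1,0,-11.7,0,0,0]
    - [5,-1.1,0,-12.2,0,0,0]

```text
clock: 43.05
position: [0.5819, 0.249, 0.2942]
ee_rot: [-1.141, 1.24, 1.143]
force: [0.2, 1.6, 10.6]
width: 0.133
```

Request:
arm_command:
  motion:
    - [5,0,0,0,0,0,0]
    - [5,0,0,0,0,0,0]

```text
clock: 43.3
position: [0.5821, 0.2479, 0.2937]
ee_rot: [-1.142, 1.243, 1.141]
force: [-0.2, -1.5, 16.3]
width: 0.136
```

Run:
```python
from look import *
plan([*(C+RY*.205)[:2],.13],jaw=RY)
look("wrist",["wrist","side"],["bar_left"])
```

```text
grasp now [0.583  0.2485 0.1347] turn [0.  0.3 0.3] shift [ 4.7  1.  -2.9] F [-0.2 -1.5 16.3] w 12.5 t 43.3 j7 0.45
tool y,z world [[-1.0, 0.09, 0.0], [0.09, 1.0, -0.0]]
wrist_43.png
wrist bar_left [([0.582, 0.2493, 0.1284], 0.86)]
side bar_left [([0.5782, 0.2526, 0.1275], 0.58), ([0.5568, -0.0251, 0.0401], 0.5)]
```

Request:
arm_command:
  motion:
    - [5,0,0,-2,0,0,0]
    - [40,0,0,0,0,0,0]
    - [40,0,0,0,0,0,0]
    - [40,0,0,0,0,0,0]
    - [40,0,0,0,0,0,0]

```text
clock: 44.12
position: [0.5816, 0.2449, 0.29]
ee_rot: [-1.142, 1.248, 1.142]
force: [0.5, 0.1, 0.3]
width: 0.433
```

Request:
arm_command:
  motion:
    - [40,-25,0,0,0,0,0]
    - [40,-40,0,0,0,0,0]
    - [40,-35,0,0,0,0,0]
    - [40,0,0,0,0,0,0]

```text
clock: 44.62
position: [0.5817, 0.2457, 0.3931]
ee_rot: [-1.142, 1.243, 1.141]
force: [0.5, -0.5, -0.6]
width: 0.437
```

Run:
```python
from look import *
look("wrist",["wrist","side"],["bar_left","bar_right"])
plan([.54,-.231,.23],jaw=RY)
```

```text
wrist_45.png
wrist bar_left [([0.5813, 0.2488, 0.1293], 0.62)]
wrist bar_right []
side bar_left [([0.5808, 0.2524, 0.1258], 0.86)]
side bar_right [([0.5398, -0.2322, 0.0547], 0.66)]
grasp now [0.5815 0.2446 0.23  ] turn [0. 0. 0.] shift [  -0.    -1.8 -477.3] F [-0.3 -0.  -0.2] w 40.0 t 44.9 j7 0.53
tool y,z world [[-1.0, 0.09, 0.0], [0.09, 1.0, -0.0]]
```

Request:
arm_command:
  motion:
    - [40,0,0,-25,0,0,0]
    - [40,0,0,-40,0,0,0]
    - [40,0,0,-45,0,0,0]
    - [40,0,0,-45,0,0,0]
    - [40,0,0,-45,0,0,0]

```text
clock: 45.55
position: [0.5632, 0.044, 0.3892]
ee_rot: [-1.142, 1.249, 1.143]
force: [0.8, -0.8, 0.1]
width: 0.432
```

Request:
arm_command:
  motion:
    - [40,0,0,-45,0,0,0]
    - [40,0,0,-45,0,0,0]
    - [40,0,0,-45,0,0,0]
    - [40,0,0,-45,0,0,0]
    - [40,0,0,-45,0,0,0]

```text
clock: 46.18
position: [0.5428, -0.1801, 0.3888]
ee_rot: [-1.142, 1.248, 1.143]
force: [0.2, -0.1, 0.5]
width: 0.436
```

Request:
arm_command:
  motion:
    - [40,0,0,-30,0,0,0]
    - [40,0,0,-22,0,0,0]
    - [40,0,0,0,0,0,0]
    - [40,0,0,0,0,0,0]

```text
clock: 46.68
position: [0.5388, -0.2287, 0.3894]
ee_rot: [-1.143, 1.246, 1.144]
force: [0.6, -0.7, 0.6]
width: 0.432
```

Run:
```python
from look import *
print(C-RY*.275)
plan([*(C-RY*.275)[:2],.062],jaw=RY)
look("wrist",["wrist"],["bar_right","hinge_right"])
P=cloud("wrist");q=P-C;y=q@RY;x=q@RX
m=(abs(x)<.03)&(y<-.25)&(y>-.30)&(P[:,2]>.055)&(P[:,2]<.08);print(m.sum(),np.round(P[m].mean(0),4),"rack y",np.round(y[m].mean(),4), "ztop",np.round(np.percentile(P[m,2],95),4))
```

```text
[ 0.5373125 -0.2329725  0.04     ]
grasp now [ 0.5391 -0.2283  0.2304] turn [0.1 0.2 0.1] shift [168.4   1.1  -4.4] F [ 0.6 -0.7  0.6] w 39.7 t 46.7 j7 1.29
tool y,z world [[-1.0, 0.09, 0.0], [0.09, 1.0, -0.0]]
wrist_47.png
wrist bar_right []
wrist hinge_right [([0.5456, -0.1646, 0.0586], 0.7)]
830 [ 0.5365 -0.232   0.0653] rack y -0.2741 ztop 0.0674
```

Request:
arm_command:
  motion:
    - [40,40,1,-3.5,0,0,0]
    - [40,45,0,0,0,0,0]
    - [40,45,0,0,0,0,0]
    - [40,30,0,0,0,0,0]
    - [40,8,0,0,0,0,0]

```text
clock: 47.5
position: [0.5372, -0.2328, 0.2198]
ee_rot: [-1.141, 1.249, 1.145]
force: [0.4, -0.1, 0.1]
width: 0.434
```

Request:
arm_command:
  motion:
    - [5,0,0,0,0,0,0]
    - [5,0,0,0,0,0,0]
    - [5,0,0,0,0,0,0]
    - [5,0,0,0,0,0,0]
  newtons: 15

```text
clock: 48.0
position: [0.5381, -0.2325, 0.2225]
ee_rot: [-1.143, 1.246, 1.142]
force: [-0.0, 4.8, 4.7]
width: 0.136
```

Run:
```python
from look import *
plan([*(C-RY*.275)[:2],.062],jaw=RY)
```

```text
grasp now [ 0.5388 -0.2321  0.0635] turn [0.1 0.2 0.2] shift [ 1.5  0.8 -0.5] F [-0.   4.8  4.7] w 12.5 t 48.0 j7 1.14
tool y,z world [[-1.0, 0.09, 0.0], [0.09, 1.0, -0.0]]
```

Request:
arm_command:
  motion:
    - [5,-12.2,0,1.1,0,0,0]
    - [5,-11.7,0,3.1,0,0,0]
    - [5,-11.1,0,5.2,0,0,0]
    - [5,-10,0,7,0,0,0]

```text
clock: 48.5
position: [0.5393, -0.2181, 0.2674]
ee_rot: [-1.143, 1.249, 1.139]
force: [4.1, -4.1, -0.5]
width: 0.137
```

Request:
arm_command:
  motion:
    - [5,-8.6,0,8.6,0,0,0]
    - [5,-7,0,10,0,0,0]
    - [5,-5.2,0,11.1,0,0,0]
    - [5,-3.1,0,11.7,0,0,0]
    - [5,-0.5,0,12.2,0,0,0]

```text
clock: 49.12
position: [0.5442, -0.1641, 0.2934]
ee_rot: [-1.144, 1.249, 1.138]
force: [-0.9, -0.8, 10.8]
width: 0.139
```

Request:
arm_command:
  motion:
    - [5,0,0,2,0,0,0]
    - [5,0,0,0,0,0,0]

```text
clock: 49.38
position: [0.5444, -0.162, 0.2932]
ee_rot: [-1.145, 1.249, 1.139]
force: [-1.8, -2.2, 16.0]
width: 0.133
```

Run:
```python
from look import *
plan([*(C-RY*.205)[:2],.13],jaw=RY)
look("",["wrist","side"],["bar_right"])
```

```text
grasp now [ 0.545  -0.1623  0.1342] turn [-0.  -0.1  0.2] shift [ 4.2  0.7 -1.3] F [-1.8 -2.2 16. ] w 12.2 t 49.4 j7 1.08
tool y,z world [[-1.0, 0.09, 0.0], [0.09, 1.0, -0.0]]
wrist bar_right [([0.5452, -0.1623, 0.1307], 0.67)]
side bar_right [([0.5438, -0.1625, 0.1289], 0.73)]
```

Upright. I'll release it, rise and clear the scene.

Request:
arm_command:
  motion:
    - [40,0,0,0,0,0,0]
    - [40,0,0,0,0,0,0]
    - [40,0,0,0,0,0,0]
    - [40,0,0,0,0,0,0]
    - [40,-20,0,0,0,0,0]

```text
clock: 50.2
position: [0.5434, -0.162, 0.3104]
ee_rot: [-1.141, 1.249, 1.145]
force: [0.2, -0.7, 0.3]
width: 0.432
```

Request:
arm_command:
  motion:
    - [40,-40,0,0,0,0,0]
    - [40,-40,0,0,0,0,0]
    - [40,-25,25,-20,0,0,0]
    - [40,0,40,-40,0,0,0]
    - [40,0,40,-40,0,0,0]

```text
clock: 50.82
position: [0.4293, -0.2524, 0.4171]
ee_rot: [-1.145, 1.247, 1.142]
force: [0.6, -1.7, -0.0]
width: 0.435
```

Request:
arm_command:
  motion:
    - [40,0,30,-45,0,0,0]
    - [40,0,30,-45,0,0,0]
    - [40,0,0,0,0,0,0]
    - [40,0,0,0,0,0,0]

```text
clock: 51.32
position: [0.3626, -0.3359, 0.4163]
ee_rot: [-1.143, 1.247, 1.141]
force: [-0.4, 0.6, 0.3]
width: 0.438
```

Run:
```python
from look import *
look("",["top","side"],["tube1","cap1","bar_left","bar_right","dropper_bottle","ointment_jar","mortar"])
tops("top");tops("side")
P=cloud("side");q=P-C;y=q@RY;x=q@RX
for sg in(1,-1):
    m=(abs(x)<.03)&(abs(y*sg-.205)<.03)&(P[:,2]>.115)&(P[:,2]<.15);print(sg,m.sum(),np.round(y[m].mean()*sg,4),np.round(np.percentile(P[m,2],95),4))
im=get_image("side");cv2.imwrite("pics/s9.png",cv2.resize(im["frame"][90:390,120:440,::-1],None,fx=1.9,fy=1.9,interpolation=2))
s=arm.observe();print(s["clock"],s["position"],s["force"])
```

```text
top tube1 [([0.5517, -0.0881, 0.0434], 0.86), ([0.2682, -0.2873, -0.0055], 0.81), ([0.5636, 0.0426, 0.0392], 0.75), ([0.578, 0.1713, 0.0349], 0.53), ([0.5646, 0.044, -0.0041], 0.2)]
top cap1 [([0.5651, 0.1062, 0.0405], 0.72), ([0.5584, -0.0246, 0.0421], 0.7), ([0.3943, -0.1829, -0.001], 0.62), ([0.58, 0.2435, 0.1327], 0.24)]
top bar_left [([0.5785, 0.2462, 0.1289], 0.57), ([0.496, 0.4239, -0.0024], 0.26)]
top bar_right [([0.5444, -0.1619, 0.1318], 0.55), ([0.5493, -0.088, 0.0437], 0.55)]
top dropper_bottle [([0.576, 0.2479, 0.0612], 0.55)]
top ointment_jar [([0.7943, -0.089, -0.0019], 0.96), ([0.5446, -0.1606, 0.1326], 0.24)]
top mortar [([0.487, -0.4213, -0.0016], 0.64)]
side tube1 [([0.5638, 0.0416, 0.0398], 0.76), ([0.5629, 0.0424, 0.0371], 0.7), ([0.5715, 0.1703, 0.0379], 0.67), ([0.2669, -0.2864, -0.0019], 0.58)]
side cap1 [([0.3905, -0.1825, -0.0014], 0.8), ([0.5592, -0.0233, 0.0419], 0.64)]
side bar_left [([0.5563, -0.0282, 0.0425], 0.74), ([0.5786, 0.248, 0.1285], 0.64)]
side bar_right [([0.3917, -0.1836, -0.0], 0.57), ([0.5443, -0.1614, 0.1296], 0.54)]
side dropper_bottle [(
[... 348 characters left out ...]
top 3 193 z top pctl [0.0941 0.1273 0.1301] hi-centre [-0.0005  0.0001]
top 4 151 z top pctl [0.0999 0.1041 0.1068] hi-centre [-0.0011 -0.0019]
top 5 189 z top pctl [0.1016 0.1268 0.1295] hi-centre [-0.0007 -0.0006]
side 1 143 z top pctl [0.113  0.1245 0.1265] hi-centre [ 0.0009 -0.0035]
side 2 141 z top pctl [0.0984 0.1009 0.1037] hi-centre [0.0002 0.0028]
side 3 252 z top pctl [0.1087 0.125  0.1267] hi-centre [0.001  0.0002]
side 4 182 z top pctl [0.0983 0.1017 0.104 ] hi-centre [-0.0004  0.0014]
side 5 332 z top pctl [0.1062 0.1248 0.1274] hi-centre [-0.0005  0.0002]
1 174 0.2101 0.1384
-1 105 0.1985 0.1375
52.325 [ 0.36229865 -0.33643759  0.41526258] [-0.35046774 -0.17964145 -0.38850439]
```

View pics/s9.png

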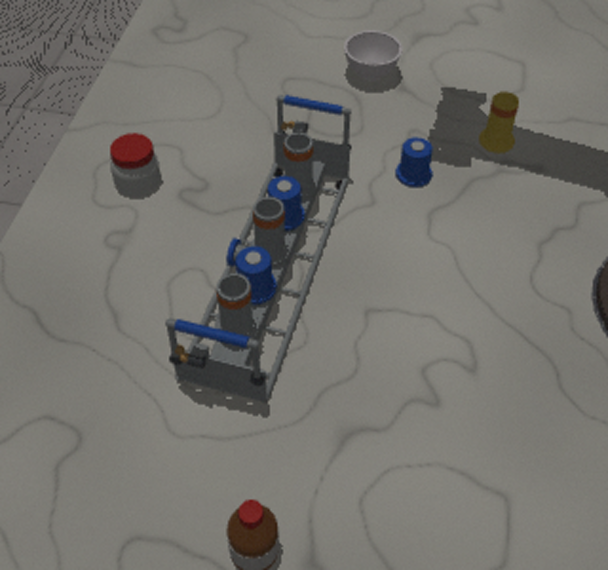

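All five spigots are loaded: tubes at (297,150), (268,213) and (233,290), caps at (285,190) and (254,265). Both handles stand upright at (312,103) and (212,332), and the spare cap stands on the table at (416,150).

```bash
python3 -c "
from cell import arm
print(arm.sign_off())"
```

```text
the job is handed in; nothing more can be done
None
```

The rack is loaded and the job is handed in at about 52 s of the 210 s allowed. `sign_off` reports no verdict, so the result below rests on my own last checks.

- **Loading:** the three steel tubes are on spigots 1, 3 and 5, and blue caps are on spigots 2 and 4. The third cap stayed on the table, and I did not touch the yellow look-alike.
- **Fully home:** in the last side-camera depth readings the tubes' tops are at about 125 mm and the caps' at about 101–104 mm, which are the seated heights. Each part also pressed firmly against its shoulder as it went down.
- **Handles:** I swung both up only after checking that all five were seated. The last readings put both grips about 130 mm above the table and directly over their hinges, within a few millimetres.
- **Bystanders:** the bottle, jar and bowl read within about 5 mm of where they started.
- **Checks that disagreed:**
  - The networks gave a few stray labels, such as a "bottle" on the rack's end plate, which the picture contradicted.
  - In the last look, the top camera did not find the bottle in its place; the side camera did.
  - The top camera's depth also read about 3 mm higher than the side camera's.

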